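Close the fuse bin and stack the second box on it

ROBOT

A 6-joint arm with a two-finger parallel gripper is mounted at the origin on the work surface. World frame = base frame: x ahead of the robot, y to its left, z up, the work surface at z = 0. Lengths are in m, angles in rad, forces in N, time in s.
With the tool pointing down it reaches from about 0.325 to 0.775 m from the base axis. Payload 9.3 kg.
Tool frame: the origin (TCP) lies midway between the tips of the shut fingers; the grasp point (between the pads) lies 19 mm behind it (robot.grip_point_offset is the distance from the TCP to the grasp point, in m); z points along the fingers, y is the direction in which the jaws open and shut (so a half turn about z gives the same grasp; the last joint's range is limited). The gripper opens to 85 mm and grips with 20 to 120 N. Pads are 22 mm wide; open, the fingers measure 114 mm over their backs; the gripper's body (76 mm by 85 mm) begins 54 mm behind the grasp point. The pads swing forward as they close: fully open they stand 13 mm farther back than shut.
Start: joints at [0.967, 0.259, 0.021, 1.334, 0, 1.418], TCP at [0.24, 0.495, 0.231] pointing down, gripper open.
Joint ranges: [-3.04, 3.04], [-0.91, 1.82], [-1.04, 1.36], [-1.92, 1.95], [-1.52, 1.45], [-3.14, 3.14]. Speed limits (rad/s): [2.22, 2.22, 2.79, 3.14, 3.14, 3.14].

INTERFACE

Orientations are given as a unit quaternion [x, y, z, w].
In Python, from station import robot gives the robot as it stands. Calls block until the motion is done:
- robot.move_ptp(position, orientation): joint-space move of the TCP to a pose.
- robot.servo_line(position, v=0.15, attitude=None, force_limit=None): straight line of the TCP; attitude=None keeps the orientation; v is the mean speed in m/s. With force_limit (N) it stops when the force on the tool has changed by that much, and returns True; else False.
- robot.goto_joints(angles): joint-space move.
- robot.ungrasp() and robot.close(): open the fingers fully, or close them until they stop; the grip force is fixed at half the most.
- robot.sleep(seconds).
- robot.ik(position, orientation): joint angles nearest the present ones, or None.
- robot.read_state(): the state.
- robot.camera(name): name is "side" or "top" or "wrist"; returns a dict with "img" (400x640x3 uint8, red, green, blue), "range_z" (400x640 float32, m along the optical axis (not along the pixel's ray), 0 where there is no reading), "K" (3x3 intrinsics, pixels), "T" (4x4, takes a point from camera to world coordinates). Camera axes: x right, y up, looking along -z (the intrinsics and any distortion apply to the point x, -y, -z); pixel columns grow to the right and rows downward; lengths in m; the calibration is good to about 2 mm. The wrist camera is an equidistant fisheye: a pixel r from the principal point sees the ray r / f radians off the axis. A picture is of the moment at which its call begins.
A pose or a line that the arm cannot do raises robot.IKError and nothing moves.
- robot.sign_off(): hands the job in, once; it reports no verdict.
The state is a dict: "t": time; "qpos": joint angles; "joint_vel": joint speeds; "joint_efforts": joint torques, N m; "tool_pos": TCP position; "eef_rot": TCP orientation; "ft_force": force on the tool from outside, world axes, zero at the start; "moment": the same for the moment, N m; "grip_width": opening from 0.0 (shut) to 1.0 (fully open).
Only numpy, scipy, OpenCV 4.12 (cv2) and the standard library are available. Lean on these libraries where they do the work, as an engineer would, in place of code of your own. Each camera call takes 0.05 s, during which the arm holds its last target.

TASK

Put the loose lid on the open bin of fuse carriers so that it sits fully down on the rim all round, then stack the other closed box on top with its four corner feet home in the pockets of that lid and its label at the same end as the bin's label. Leave the bin standing where it is, set the lid and the box down gently rather than dropping them, and do not disturb the other things on the shelf.

Things in the scene. Friction and masses are not known exactly. Their poses are not given: they have to be found in the camera images.
- bin: Open-topped light-grey stacking bin holding black and white fuse carriers (1.0 kg, loose on the rubber mat). 184 x 130 mm outside (x by y), walls 4 mm, four dark corner feet 14 mm tall, flat rim 94 mm above the origin; contents below 60 mm. Origin: centre of the underside at foot level. x along the long side towards the end with the white label card, z up.
- bin_mouth (a point): Centre of the bin's open mouth in the plane of its rim, 94 mm above its origin.
- bin_label (a point): Middle of the blank white label card on the bin's +x end, 92 mm from its centre, 44 mm up.
- lid: The bin's loose slate blue-grey lid (0.14 to 0.24 kg), right way up on the mat on the underside of its sunken well. Plate 194 x 140 x 10 mm. Origin: centre of the well's underside; plate underside 27 mm, top 37 mm above it. Closed, the plate lies on the bin's rim and this origin is 67 mm above the bin's. x along the long side, z up; fits either way round.
- lid_plate (a point): Centre of the underside level of the lid's plate, 27 mm above its origin; meets the bin's rim. A flared skirt hangs 12 mm below the plate's edge (200 x 146 mm at its lower edge) and goes outside the bin's rim, with 2 mm to spare all round at its top and 5 mm at its lower edge.
- lid_handle (a point): Middle of the lid's ochre handle bar, 34 mm above the lid's origin. Bar 16 mm wide (along the lid's x: the width to grip), 14 mm deep, 68 mm long along y; its top stands 4 mm above the plate. It spans a well 114 mm (x) by 68 mm (y) and 34 mm deep: 49 mm free on either side of the bar, 24 mm under it.
- lid_pocket (a point): Centre of the floor of one corner pocket (+x, +y) of the lid, 30 mm above its origin. Four such pockets, dark, 29 mm square and 7 mm deep in the upper face, centred 76 mm (x) and 49 mm (y) from the middle, take the feet of the box above.
- box: The closed stacking box: same light-grey body, slate blue-grey lid fixed on it (one piece, 0.5 to 0.85 kg). Body 184 x 130 mm, lid 200 x 146 mm at its widest, plate top 104 mm and handle bar up to 108 mm above the origin. Origin: centre of the underside at foot level; fully home it is 30 mm above the lid's origin (97 mm above the bin's). x along the long side towards its white label card, z up.
- box_handle (a point): Middle of the handle bar of the box's own lid, 101 mm above the box's origin; same bar and well as the loose lid's (16 mm wide along x, 68 mm long along y, 49 mm free on either side, 24 mm under it).
- box_foot (a point): Centre of the tip of one corner foot (+x, +y) of the box. Four dark round feet 14 mm tall, 25 mm across, tapering over the last 5 mm to 18 mm, centred 76 mm (x) and 49 mm (y) from the middle; in the lid's pockets they have 2 mm play all round.
- box_label (a point): Middle of the blank white label card on the box's +x end, 92 mm from its centre, 44 mm up.
- spotlight: Chrome spotlight, 126 mm across and about 155 mm tall, on a small foot; a bystander, to be left alone. Origin: centre of its underside.
- torch: Red torch standing on its head, 60 mm across, 172 mm tall; a bystander, to be left alone. Origin: centre of its underside.
- switch_plate: White switch plate lying flat, 50 x 100 x 14 mm; a bystander, to be left alone. Origin: centre of its underside.
- bulb: Glass bulb standing on its black twist cap, 80 mm across, 116 mm tall; a bystander, to be left alone. Origin: centre of its underside.
- parts_bin: Small open grey bin with fuse carriers, 90 x 140 x 50 mm; a bystander, to be left alone. Origin: centre of its underside.
- tape_roll: Yellow roll of insulating tape lying flat, 68 mm across, 19 mm high; a bystander, to be left alone. Origin: centre of its underside.
- spray_can: Blue spray can, 60 mm across, 185 mm tall; a bystander, to be left alone. Origin: centre of its underside.

How it is judged:
By the outcome, as a careful person would: the job done as asked, in the order asked, and still so for the second after the job is handed in, with the robot touching nothing.
It also fails if it takes over 70 s, if anything falls off the work surface, if the arm or the gripper's body presses on something with over 40 N, if the wrist force passes 120 N, or if a joint passes its speed limit or range.

## Working session

There is one attempt and no reset: what is moved stays moved. The work goes in short steps, each a Python script; the robot and the scene stay as the last script left them, time stands still between calls to the robot, and variables do not carry over. Pictures are saved under pics/ and viewed, and the job is handed in when it is done.

```bash
ls; mkdir -p pics
python3 - <<'E'
from station import robot
import cv2,numpy as np
for n in("top","side","wrist"):
    c=robot.camera(n); cv2.imwrite(f"pics/{n}0.png",c["img"][:,:,::-1]); np.savez(f"/tmp/{n}0.npz",**c); print(n,c["K"].tolist(),np.round(c["T"],3).tolist())
print(robot.read_state(), robot.grip_point_offset)
E
```

```text
pics
top [[486.4502117061415, 0.0, 318.5171351060104], [0.0, 486.4502117061415, 200.13157562624625], [0.0, 0.0, 1.0]] [[-0.031, 0.995, -0.097, 0.448], [-1.0, -0.031, -0.005, -0.007], [-0.008, 0.097, 0.995, 1.514], [0.0, 0.0, 0.0, 1.0]]
side [[411.04968277364884, 0.0, 317.7399460643651], [0.0, 411.04968277364884, 201.51044440937147], [0.0, 0.0, 1.0]] [[0.92, 0.301, -0.251, 0.283], [-0.391, 0.675, -0.625, -0.763], [-0.018, 0.673, 0.739, 1.0], [0.0, 0.0, 0.0, 1.0]]
wrist [[309.70691628693146, 0.0, 322.6627922562166], [0.0, 309.70691628693146, 203.2405038220789], [0.0, 0.0, 1.0]] [[0.436, -0.86, -0.264, 0.172], [0.9, 0.416, 0.13, 0.529], [-0.002, -0.294, 0.956, 0.373], [0.0, 0.0, 0.0, 1.0]]
{'t': 0.15, 'qpos': array([9.67380781e-01, 2.59064026e-01, 2.09579079e-02, 1.33369573e+00,
       4.55362072e-05, 1.41817171e+00]), 'joint_vel': array([-0.00061962, -0.00182207,  0.00235273, -0.0019963 , -0.00020863,
        0.00051793]), 'joint_efforts': array([ 2.57991247e-03, -5.55972898e+01,  3.44662321e+01,  1.13691873e-02,
       -1.77193065e-04,  2.45762681e-05]), 'tool_pos': array([0.23951207, 0.49488794, 0.23081301]), 'eef_rot': array([ 2.23491825e-01,  9.74705674e-01, -4.58862599e-04, -2.06720652e-04]), 'ft_force': array([-0.13682628, -0.04641686, -0.51663128]), 'moment': array([ 0.04065468, -0.05404924,  0.03789301]), 'grip_width': 1.0008761342830854} 0.0187
```

View pics/top0.png

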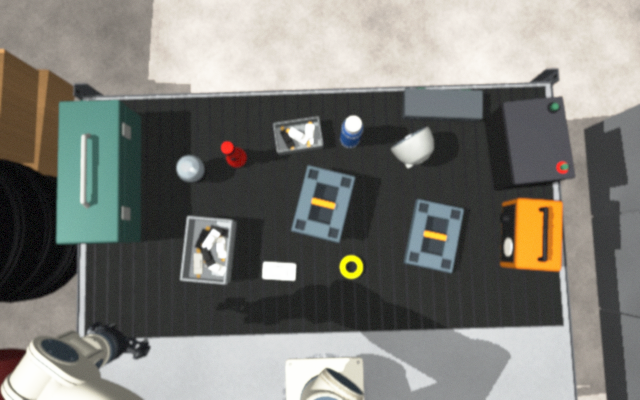

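View pics/side0.png

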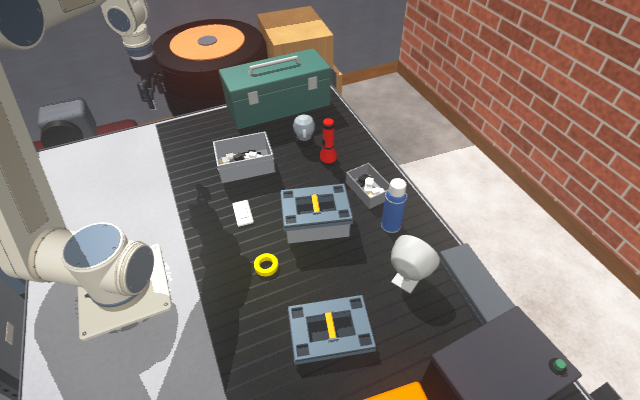

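View pics/wrist0.png

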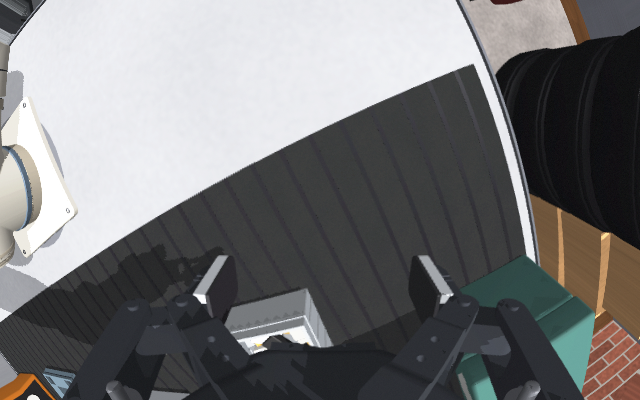

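The top view shows the open bin at about (208,250), the closed box at (323,204) and the loose lid at (435,236). No label card is visible yet. Next I'll estimate rough poses from depth.

```bash
cat > h.py <<'E'
import numpy as np,cv2
def cloud(c,name):
    v,u=np.mgrid[0:400,0:640].astype(float); K=c["K"]; z=c["range_z"].astype(float)
    a=(u-K[0,2])/K[0,0]; b=(v-K[1,2])/K[1,1]
    if name=="wrist":
        r=np.hypot(a,b); s=np.where(r>1e-9,np.tan(np.minimum(r,1.5))/np.maximum(r,1e-9),1); a=a*s;b=b*s
    P=np.stack([a*z,-b*z,-z,np.ones_like(z)],-1)@c["T"].T
    P[z<=0]=np.nan
    return P[...,:3]
def proj(c,name,X):
    X=np.atleast_2d(X); p=(np.c_[X,np.ones(len(X))]@np.linalg.inv(c["T"]).T)[:,:3]
    x,y,z=p[:,0],-p[:,1],-p[:,2]; K=c["K"]
    if name=="wrist":
        r=np.hypot(x,y); th=np.arctan2(r,z); a=x/r*th;b=y/r*th
    else: a=x/z;b=y/z
    return np.c_[K[0,0]*a+K[0,2],K[1,1]*b+K[1,2]]
def rect(pts):
    (cx,cy),(w,h),an=cv2.minAreaRect((pts*1000).astype(np.float32))
    if w<h: w,h=h,w; an+=90
    return np.round([cx/1000,cy/1000,w,h,(an+90)%180-90],4)
E
python3 - <<'E'
from h import *
for n in("top","side"):
    c=dict(np.load(f"/tmp/{n}0.npz")); P=cloud(c,n)
    rough={"bin":(.41,.335),"box":(.55,0),"lid":(.45,-.34)}
    hsv=cv2.cvtColor(c["img"],cv2.COLOR_RGB2HSV)
    for k,(x,y) in rough.items():
        m=(abs(P[...,0]-x)<.15)&(abs(P[...,1]-y)<.15)
        for lo,hi in {"bin":[(.08,.11)],"box":[(.09,.115)],"lid":[(.028,.05)]}[k]:
            mm=m&(P[...,2]>lo)&(P[...,2]<hi)
            print(n,k,mm.sum(),rect(P[mm][:,:2]),np.nanmedian(P[mm],0).round(4), np.nanpercentile(P[mm][:,2],[5,95]).round(3))
        o=(hsv[...,0]>12)&(hsv[...,0]<30)&(hsv[...,1]>150)&m&(P[...,2]>.025)
        if o.sum()>5: print("   handle",o.sum(),rect(P[o][:,:2]),np.median(P[o][:,2]))
    b=(P[...,2]<.02)&(P[...,0]>.3)&(P[...,0]<.8)&(abs(P[...,1])<.4); print("mat z",np.median(P[b][:,2]))
E
```

```text
top bin 510 [  0.4518   0.3322 185.077  134.338   -6.5447] [0.4491 0.3427 0.0951] [0.082 0.101]
   handle 8 [  0.4836   0.3561  74.7485   3.9887 -22.31  ] 0.02817034469176638
top box 2505 [ 5.746000e-01 -1.190000e-02  1.973648e+02  1.447637e+02 -1.549060e+01] [ 0.5741 -0.012   0.1064] [0.097 0.112]
   handle 160 [ 5.78800e-01 -1.24000e-02  6.47463e+01  2.31117e+01  7.40029e+01] 0.10977191970616518
top lid 2353 [  0.4733  -0.3446 196.1824 142.5063 -13.8262] [ 0.4729 -0.3441  0.0394] [0.031 0.046]
   handle 118 [ 0.4735 -0.3453 63.8973 15.9839 76.1789] 0.04417201827172923
mat z 0.0033995147276751903
side bin 616 [  0.4498   0.3321 185.5509 139.1232  -7.0063] [0.4494 0.2998 0.0914] [0.081 0.1  ]
side box 2262 [ 5.745000e-01 -1.220000e-02  1.979725e+02  1.484959e+02 -1.591050e+01] [ 0.5709 -0.0268  0.1067] [0.094 0.111]
   handle 100 [ 5.77200e-01 -1.07000e-02  6.97120e+01  2.11891e+01  7.26313e+01] 0.11156939776028324
side lid 3493 [  0.4726  -0.346  196.1766 144.5056 -13.3957] [ 0.4709 -0.3564  0.0402] [0.031 0.044]
   handle 168 [ 0.4739 -0.3442 68.3449 17.0653 74.5337] 0.04455408389407517
mat z 0.004029084351337753
```

Run:
```python
from h import *
for n in("top","side","wrist"):
    c=dict(np.load(f"/tmp/{n}0.npz"))
    im=c["img"][:,:,::-1].copy()
    for k,(x,y,a) in {"bin":(.4508,.332,-6.7),"box":(.5745,-.012,-15.6)}.items():
        for s in (0,180):
            t=np.radians(a+s); p=np.array([x+.093*np.cos(t),y+.093*np.sin(t),.047])
            print(n,k,s,p.round(3),proj(c,n,p).round())
    if n=="wrist": cv2.imwrite("pics/w0c.png",cv2.resize(im[270:370,200:360],None,fx=5,fy=5,interpolation=cv2.INTER_CUBIC))
from station import robot
# tool-camera relation
c=dict(np.load("/tmp/wrist0.npz")); s=robot.read_state()
from scipy.spatial.transform import Rotation as R
T=np.eye(4);T[:3,:3]=R.from_quat(s["eef_rot"]).as_matrix();T[:3,3]=s["tool_pos"]
M=np.linalg.inv(T)@c["T"]; np.save("/tmp/M.npy",M); print(M.round(3)); print(T.round(3))
```

```text
top bin 0 [0.543 0.321 0.047] [[213. 219.]]
top bin 180 [0.358 0.343 0.047] [[206. 281.]]
top box 0 [ 0.664 -0.037  0.047] [[330. 176.]]
top box 180 [0.485 0.013 0.047] [[315. 235.]]
side bin 0 [0.543 0.321 0.047] [[270. 154.]]
side bin 180 [0.358 0.343 0.047] [[217. 164.]]
side box 0 [ 0.664 -0.037  0.047] [[345. 214.]]
side box 180 [0.485 0.013 0.047] [[285. 220.]]
wrist bin 0 [0.543 0.321 0.047] [[308. 394.]]
wrist bin 180 [0.358 0.343 0.047] [[258. 311.]]
wrist box 0 [ 0.664 -0.037  0.047] [[195. 448.]]
wrist box 180 [0.485 0.013 0.047] [[156. 401.]]
[[-0.     0.956  0.294  0.076]
 [ 1.     0.     0.001  0.001]
 [ 0.001  0.294 -0.956 -0.142]
 [ 0.     0.     0.     1.   ]]
[[-0.9    0.436 -0.001  0.24 ]
 [ 0.436  0.9   -0.001  0.495]
 [ 0.    -0.001 -1.     0.231]
 [ 0.     0.     0.     1.   ]]
```

View pics/w0c.png

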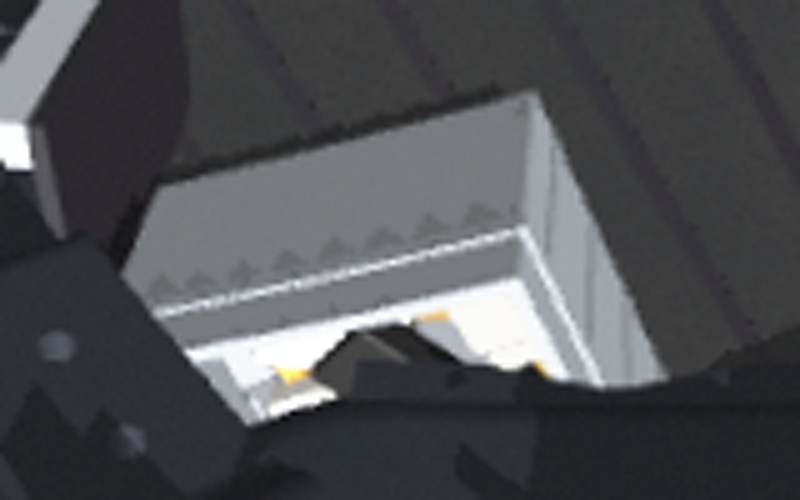

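The bin's robot-side end (crop around (290,205)) is plain grey, so its label should be on the far end. Next I'll take wrist views over the bin, the box's near end, and the lid.

```bash
cat >> h.py <<'E'
from scipy.spatial.transform import Rotation as R
def quat(adeg):
    a=np.radians(adeg); y=np.array([np.cos(a),np.sin(a),0]); z=np.array([0,0,-1.]); x=np.cross(y,z)
    return R.from_matrix(np.c_[x,y,z]).as_quat()
E
python3 - <<'E'
from h import *
from station import robot
for nm,p,a in [("bin",(.45,.30,.28),-6.7),("box",(.574,-.012,.2),-15.6),("boxlo",(.574,-.012,.3),-15.6),("lid",(.473,-.345,.05),-13.6),("binhi",(.45,.332,.32),-6.7),("boxend",(.38,-.09,.25),-15.6)]:
    for s in (0,180,-180):
        q=robot.ik(np.array(p),quat(a+s)); print(nm,s,None if q is None else np.round(q,2))
E
```

```text
bin 0 [0.43 0.23 0.11 1.45 0.   2.12]
bin 180 [ 0.43  0.23  0.11  1.45  0.   -1.02]
bin -180 [ 0.43  0.23  0.11  1.45  0.   -1.02]
box 0 [-0.17  0.31  0.01  1.28  0.    1.68]
box 180 [-0.17  0.31  0.01  1.28  0.   -1.47]
box -180 [-0.17  0.31  0.01  1.28  0.   -1.47]
boxlo 0 [-0.17  0.29  0.24  1.52  0.    1.68]
boxlo 180 [-0.17  0.29  0.24  1.52  0.   -1.47]
boxlo -180 [-0.17  0.29  0.24  1.52  0.   -1.47]
lid 0 [-0.77  0.43 -0.21  0.93  0.    1.03]
lid 180 [-0.77  0.43 -0.21  0.93  0.   -2.11]
lid -180 [-0.77  0.43 -0.21  0.93  0.   -2.11]
binhi 0 [0.49 0.27 0.26 1.56 0.   2.17]
binhi 180 [ 0.49  0.27  0.26  1.56  0.   -0.97]
binhi -180 [ 0.49  0.27  0.26  1.56  0.   -0.97]
boxend 0 [-0.45 -0.02 -0.26  1.33  0.    1.39]
boxend 180 [-0.45 -0.02 -0.26  1.33  0.   -1.75]
boxend -180 [-0.45 -0.02 -0.26  1.33  0.   -1.75]
```

Run:
```python
from h import *
from station import robot
def look(n,p,a):
    robot.move_ptp(np.array(p),quat(a)); robot.sleep(.15)
    c=robot.camera("wrist"); np.savez(f"/tmp/{n}.npz",**c); cv2.imwrite(f"pics/{n}.png",c["img"][:,:,::-1]); print(n,robot.read_state()["t"],c["T"][:3,3])
look("wbin",(.46,.25,.28),-6.7)
look("wboxend",(.37,-.10,.26),-15.6)
look("wbox",(.574,-.10,.28),-15.6)
look("wlid",(.473,-.40,.22),-13.6)
```

```text
wbin 1.6083 [0.46771407 0.32636966 0.42189905]
wboxend 3.1667 [ 0.39021186 -0.02627223  0.40203593]
wbox 4.2 [ 0.59263397 -0.02696093  0.42292185]
wlid 5.625 [ 0.49099002 -0.32500628  0.36251457]
```

View pics/wbin.png

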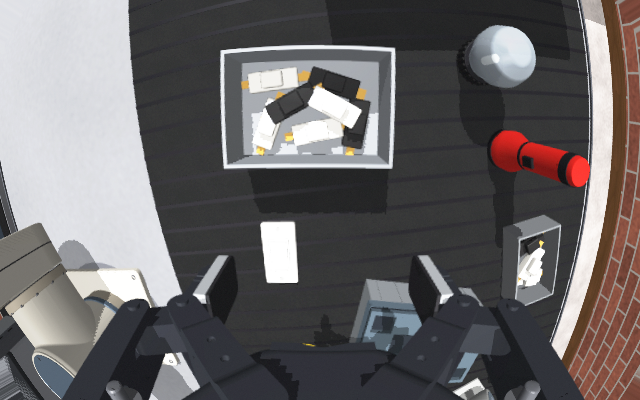

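View pics/wboxend.png

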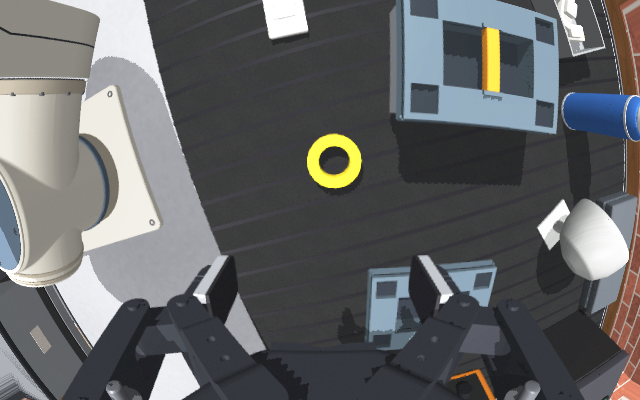

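View pics/wbox.png

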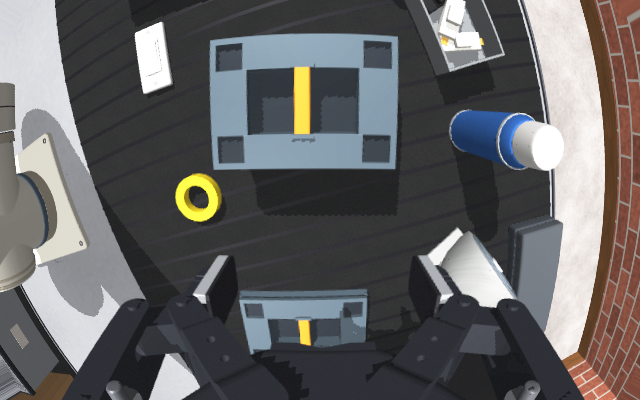

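View pics/wlid.png

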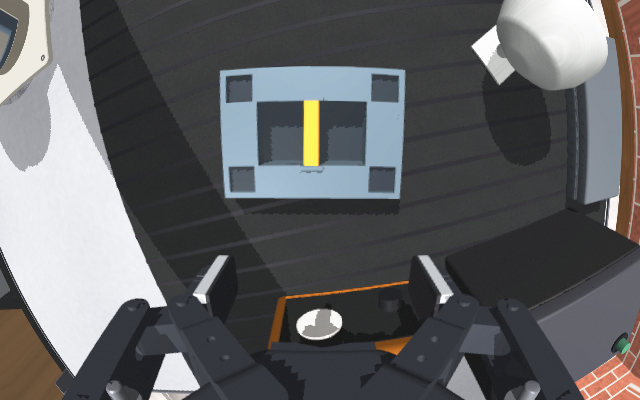

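The wrist views show:
- **Bin:** rim corners at (221,50)-(394,165).
- **Box:** plate at (210,38)-(397,168).
- **Lid:** plate at (220,70)-(405,197).

The box's near end is hidden under its skirt, so it needs a lower view. I'll refine all the poses from these images.

```bash
cat >> h.py <<'E'
def ray(c,uv):
    K=c["K"];uv=np.atleast_2d(uv).astype(float);a=(uv[:,0]-K[0,2])/K[0,0];b=(uv[:,1]-K[1,2])/K[1,1];r=np.maximum(np.hypot(a,b),1e-9)
    d=np.c_[np.sin(r)*a/r,-np.sin(r)*b/r,-np.cos(r)]
    return d@c["T"][:3,:3].T
def onplane(c,uv,z):
    d=ray(c,uv);o=c["T"][:3,3]; return o+d*((z-o[2])/d[:,2])[:,None]
def maskrect(c,mask,z):
    n,l,st,_=cv2.connectedComponentsWithStats(mask.astype(np.uint8)); k=1+np.argmax(st[1:,4])
    ct,_=cv2.findContours((l==k).astype(np.uint8),cv2.RETR_EXTERNAL,cv2.CHAIN_APPROX_NONE)
    ct=max(ct,key=len)[:,0,:]; return rect(onplane(c,ct,z)[:,:2]), st[k]
E
python3 - <<'E'
from h import *
for n,z,(x,y) in (("wbin",.097,(.45,.332)),("wbox",.107,(.5745,-.012)),("wlid",.040,(.473,-.345))):
    c=dict(np.load(f"/tmp/{n}.npz")); P=cloud(c,"wrist")
    m=(np.hypot(P[...,0]-x,P[...,1]-y)<.15)
    mat=np.nanmedian(P[m&(P[...,2]<.02)][:,2])
    top=m&(P[...,2]>z-.02)&(P[...,2]<z+.015); zt=np.nanmedian(P[m&(P[...,2]>z-.006)&(P[...,2]<z+.01)][:,2])
    print(n,"mat",mat,"top",zt,rect(P[top&(P[...,2]>z-.006)][:,:2]))
    hsv=cv2.cvtColor(c["img"],cv2.COLOR_RGB2HSV); H,S,V=[hsv[...,i] for i in range(3)]
    bb=np.zeros_like(m); ys,xs=np.where(m&(P[...,2]>z-.01)); bb[max(ys.min()-6,0):ys.max()+7,xs.min()-6:xs.max()+7]=1
    if n=="wbin": col=bb&top&(V>165)
    else:
        col=bb&(H>95)&(H<115)&(S>45)&(V>110)
    print("  ",maskrect(c,col,zt))
    o=bb&(H>15)&(H<30)&(S>150)&(V>170)
    if n!="wbin": print("   bar",maskrect(c,o,zt+.004))
E
```

```text
wbin mat 0.0035268930512578622 top 0.09715731940037092 [  0.4512   0.3338 185.5143 131.1057  -6.9722]
   (array([  0.4514,   0.3336, 185.1169, 130.1821,  -7.0459]), array([ 220,   45,  175,  124, 2489], dtype=int32))
wbox mat 0.0035125181792875215 top 0.10743487015436898 [ 5.757000e-01 -1.050000e-02  1.953748e+02  1.405358e+02 -1.568030e+01]
   (array([ 5.756000e-01, -1.070000e-02,  1.944360e+02,  1.404714e+02,
       -1.562650e+01]), array([  210,    33,   188,   137, 14849], dtype=int32))
   bar (array([ 5.75600e-01, -1.13000e-02,  6.59107e+01,  1.50649e+01,
        7.39395e+01]), array([ 294,   68,   16,   66, 1056], dtype=int32))
wlid mat 0.003742025401657023 top 0.04046112519513362 [  0.474   -0.3447 195.1665 141.1106 -13.7898]
   (array([  0.4741,  -0.3447, 195.0765, 140.7229, -13.7374]), array([  219,    66,   187,   133, 14627], dtype=int32))
   bar (array([ 0.4744, -0.3444, 65.3256, 14.5764, 76.0135]), array([304, 101,  15,  64, 960], dtype=int32))
```

Run:
```python
from h import *
from station import robot
p=np.array([.4742,-.3446,.10]); q=quat(-13.75)
robot.move_ptp(p,q); robot.sleep(.1); print(robot.read_state()["tool_pos"])
print(robot.servo_line(p*[1,1,0]+[0,0,.0265],v=.05,force_limit=5))
c=robot.camera("wrist"); cv2.imwrite("pics/lid_pre.png",c["img"][:,:,::-1])
s=robot.read_state(); print(s["tool_pos"],s["ft_force"])
robot.close(); robot.sleep(.1); s=robot.read_state(); print(s["grip_width"],s["ft_force"],s["tool_pos"])
c=robot.camera("wrist"); cv2.imwrite("pics/lid_grip.png",c["img"][:,:,::-1]);print(s["t"])
c=robot.camera("side"); cv2.imwrite("pics/lid_grip_s.png",cv2.resize(c["img"][260:400,200:460,::-1],None,fx=3,fy=3))
```

```text
[ 0.4754138  -0.34615393  0.10210333]
False
[ 0.47432029 -0.34470955  0.02680307] [-0.18835092  0.6255135  -0.32792043]
0.16824056687993777 [-0.60972507  0.04052502  3.50282365] [ 0.47433244 -0.3446764   0.02671197]
8.725
```

View pics/lid_pre.png

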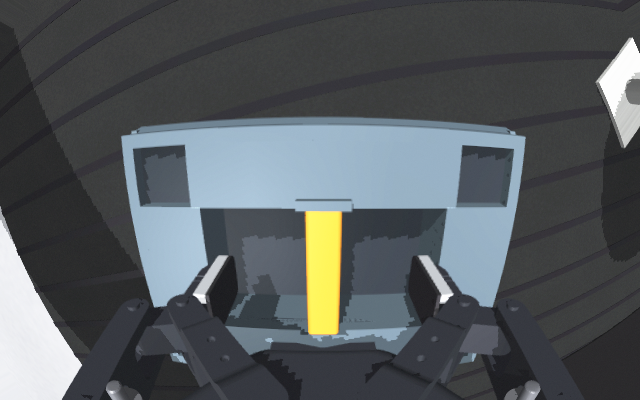

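View pics/lid_grip.png

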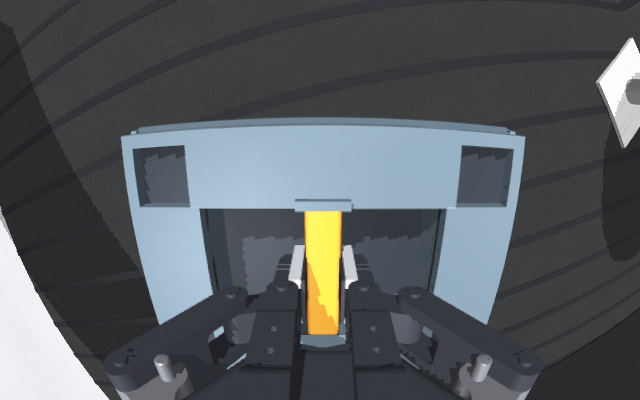

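View pics/lid_grip_s.png

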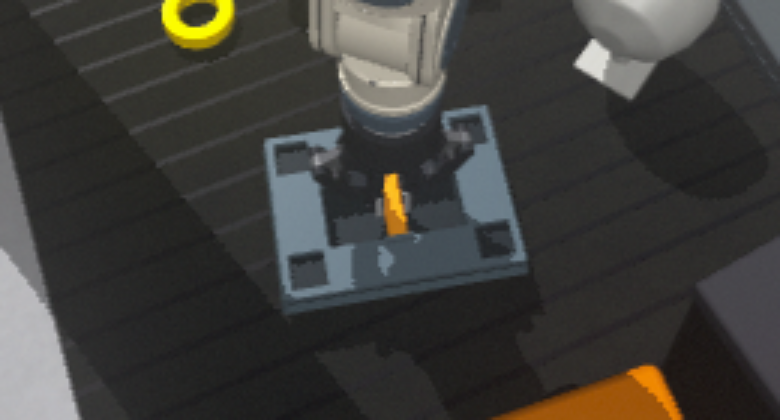

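The grip is good: the bar at (323,270) sits centred between the pads, and the lid is level. Lift it and carry it to the bin.

Run:
```python
from h import *
from station import robot
robot.servo_line(np.array([.4743,-.3447,.06]),v=.08)
robot.servo_line(np.array([.4743,-.3447,.25]),v=.2)
robot.sleep(.2);s=robot.read_state(); print(s["ft_force"],s["moment"],s["grip_width"])
robot.move_ptp(np.array([.4513,.3337,.25]),quat(-7.0))
robot.servo_line(np.array([.4513,.3337,.15]),v=.12)
robot.sleep(.4)
s=robot.read_state(); print(s["t"],s["tool_pos"],R.from_quat(s["eef_rot"]).as_matrix()[:,1],s["ft_force"])
for n in("wrist","side"):
    c=robot.camera(n); np.savez(f"/tmp/pl_{n}.npz",**c); im=c["img"][:,:,::-1]
    if n=="side": im=cv2.resize(im[80:220,150:350],None,fx=4,fy=4)
    cv2.imwrite(f"pics/pl_{n}.png",im)
```

```text
[-0.46308151  0.46978206 -2.34309698] [ 0.04157269  0.01228777 -0.00922222] 0.16984909154923875
14.4917 [0.45134731 0.33375453 0.15023454] [ 9.92553948e-01 -1.21805441e-01  3.09007663e-04] [-0.40377405 -0.10494958 -1.65543455]
```

View pics/pl_wrist.png

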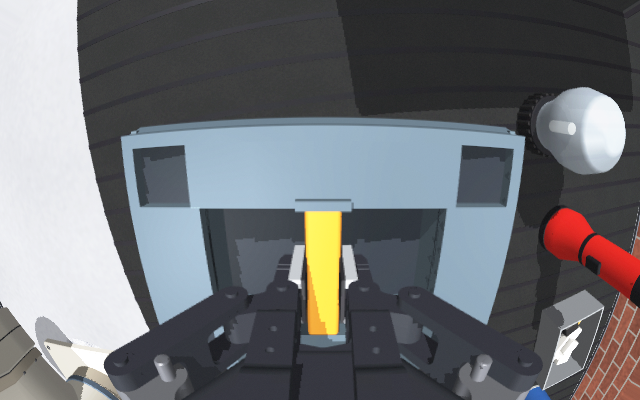

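View pics/pl_side.png

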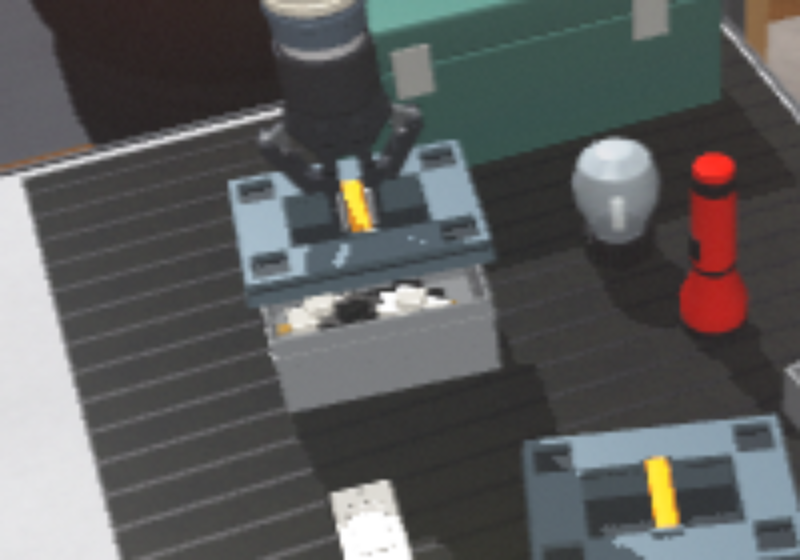

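The lid hasn't slipped: its corners at (122,134) and (525,134) match the grip picture. Lower it gently.

Run:
```python
from h import *
from station import robot
r=robot.servo_line(np.array([.4513,.3337,.113]),v=.06,force_limit=8); print(r,robot.read_state()["tool_pos"])
if not r:
    r=robot.servo_line(np.array([.4513,.3337,.0915]),v=.02,force_limit=5)
robot.sleep(.3)
s=robot.read_state(); print(r,s["t"],s["tool_pos"],s["ft_force"],s["moment"])
c=robot.camera("side"); cv2.imwrite("pics/seat_s.png",cv2.resize(c["img"][80:220,150:350,::-1],None,fx=4,fy=4))
P=cloud(c,"side"); m=(np.hypot(P[...,0]-.4513,P[...,1]-.3337)<.12)&(P[...,2]>.095)&(P[...,2]<.115)
X=P[m]; A=np.c_[X[:,:2]-[.4513,.3337],np.ones(len(X))]; print(np.linalg.lstsq(A,X[:,2],rcond=None)[0])
```

```text
False [0.45141916 0.33374637 0.11311119]
True 16.55 [0.45119684 0.33364043 0.09368222] [-1.8030702  -0.88906885  5.17438549] [-0.07156882  0.07057758 -0.00817466]
[0.0005737  0.00755559 0.10609481]
```

View pics/seat_s.png

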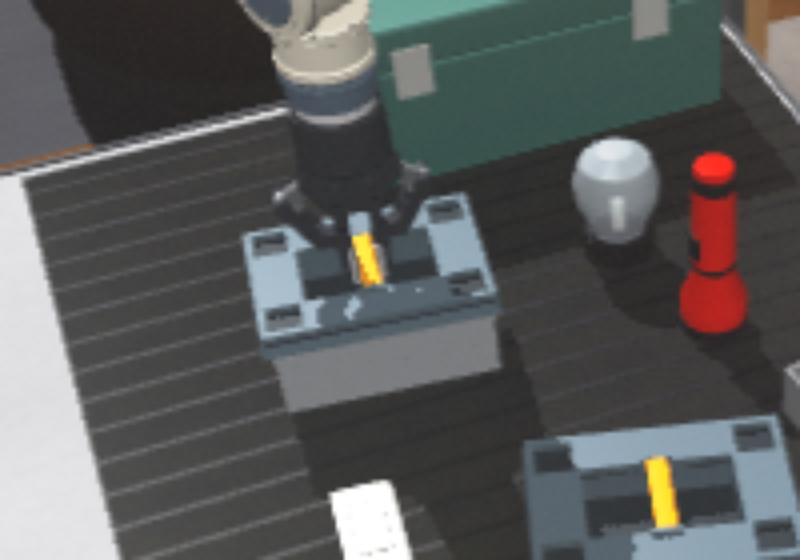

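Contact came at z = 0.0937, exactly the height predicted for the seated lid. Release, look at the result, then look at the box's near end.

Run:
```python
from h import *
from station import robot
robot.ungrasp(); robot.sleep(.1); print(robot.read_state()["grip_width"],robot.read_state()["ft_force"])
robot.servo_line(np.array([.4513,.3337,.16]),v=.08)
def look(n,p,a):
    robot.move_ptp(np.array(p),quat(a)); robot.sleep(.3)
    c=robot.camera("wrist"); np.savez(f"/tmp/{n}.npz",**c); cv2.imwrite(f"pics/{n}.png",c["img"][:,:,::-1]); print(n,robot.read_state()["t"],c["T"][:3,3]); return c
c=look("wlid2",(.46,.25,.28),-7)
P=cloud(c,"wrist"); z=.1075
m=(np.hypot(P[...,0]-.4513,P[...,1]-.3337)<.13)&(P[...,2]>z-.005)&(P[...,2]<z+.006)
X=P[m]; A=np.c_[X[:,:2]-[.4513,.3337],np.ones(len(X))]; print(np.linalg.lstsq(A,X[:,2],rcond=None)[0],rect(X[:,:2]))
hsv=cv2.cvtColor(c["img"],cv2.COLOR_RGB2HSV); H,S,V=[hsv[...,i] for i in range(3)]
m=(np.hypot(P[...,0]-.4513,P[...,1]-.3337)<.14)
print(maskrect(c,m&(H>95)&(H<115)&(S>45)&(V>110),z))
for p in ((.33,-.12,.09),(.34,-.12,.09),(.35,-.12,.1),(.36,-.13,.1)):
    if robot.ik(np.array(p),quat(-15.6)) is not None: break
print(p); robot.move_ptp(np.array([.37,-.1,.26]),quat(-15.6))
look("wboxend2",p,-15.6)
```

```text
0.9978335450290838 [ 0.60362661  0.2685434  -0.34460009]
wlid2 19.3667 [0.46872865 0.32583601 0.42095583]
[-0.00037311 -0.00099922  0.10766286] [  0.4508   0.3334 195.59   141.2497  -6.8866]
(array([  0.4508,   0.3336, 194.7984, 140.5139,  -6.9813]), array([  211,    37,   191,   138, 15169], dtype=int32))
(0.33, -0.12, 0.09)
wboxend2 21.8083 [ 0.35038709 -0.04698576  0.23273817]
```

View pics/wlid2.png

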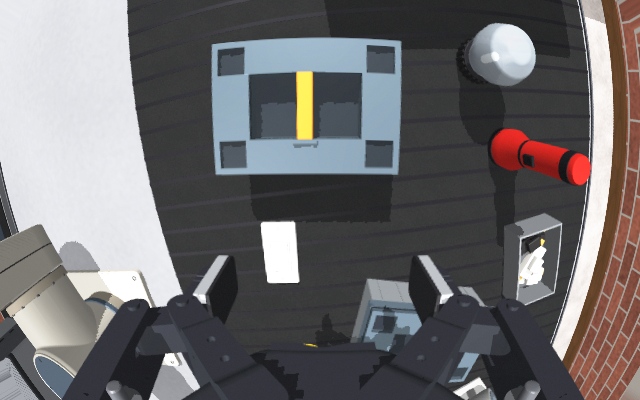

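View pics/wboxend2.png

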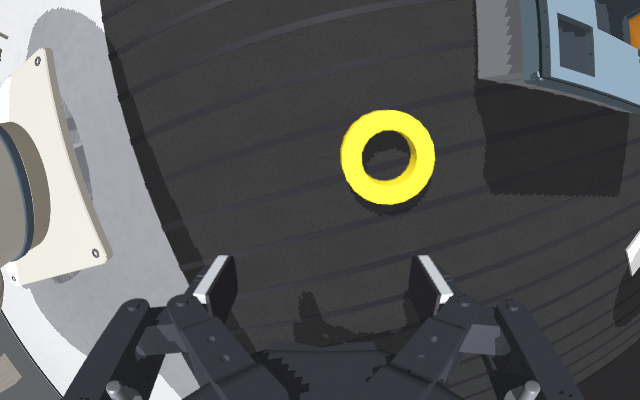

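Run:
```python
from h import *
c=dict(np.load("/tmp/wboxend2.npz"))
t=np.radians(-15.65)
for dy in (-.06,-.03,0,.03,.06):
  for z in (.03,.047,.065):
    p=np.array([.5756-.092*np.cos(t)-dy*np.sin(t),-.0107-.092*np.sin(t)+dy*np.cos(t),z]); print(dy,z,proj(c,"wrist",p).round())
cv2.imwrite("pics/be2c.png",cv2.resize(c["img"][0:120,440:640,::-1],None,fx=4,fy=4,interpolation=cv2.INTER_CUBIC))
```

```text
-0.06 0.03 [[486.  70.]]
-0.06 0.047 [[498.  68.]]
-0.06 0.065 [[512.  65.]]
-0.03 0.03 [[485.  30.]]
-0.03 0.047 [[497.  25.]]
-0.03 0.065 [[511.  19.]]
0 0.03 [[482.  -7.]]
0 0.047 [[494. -14.]]
0 0.065 [[507. -23.]]
0.03 0.03 [[479. -41.]]
0.03 0.047 [[489. -50.]]
0.03 0.065 [[501. -60.]]
0.06 0.03 [[474. -72.]]
0.06 0.047 [[484. -82.]]
0.06 0.065 [[495. -93.]]
```

View pics/be2c.png

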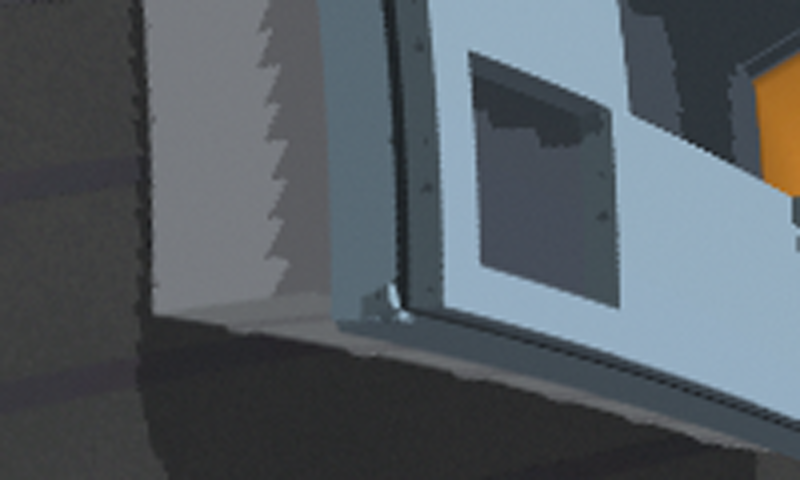

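The near end is cut off at the image top, so shift the camera 70 mm in +y.

Run:
```python
from h import *
from station import robot
robot.move_ptp(np.array([.345,-.045,.10]),quat(-15.6)); robot.sleep(.2)
c=robot.camera("wrist"); print(robot.read_state()["t"])
cv2.imwrite("pics/be3.png",c["img"][:,:,::-1])
t=np.radians(-15.65); print(proj(c,"wrist",np.array([.5756-.092*np.cos(t),-.0107-.092*np.sin(t),.047])))
```

```text
22.4667
[[498.30697052  91.96972796]]
```

View pics/be3.png

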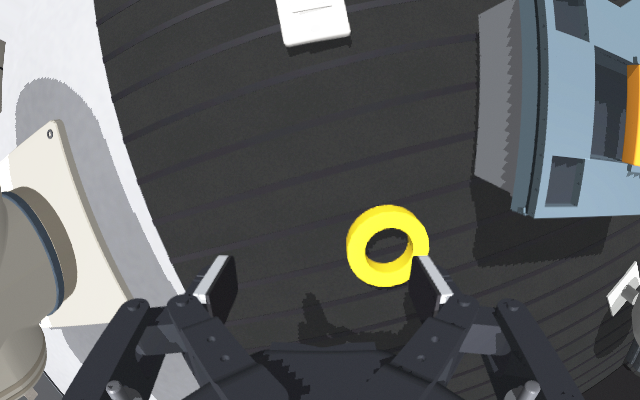

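The box's near end, centred at (498,92), is plain grey, so its label is on the far end like the bin's. That means no half turn. Now grasp the box.

Run:
```python
from h import *
from station import robot
q=quat(-15.65)
robot.servo_line(np.array([.345,-.045,.2]),v=.2)
p=np.array([.5756,-.0108,.16]); robot.move_ptp(p,q); robot.sleep(.3)
print(robot.servo_line(p*[1,1,0]+[0,0,.0937],v=.05,force_limit=6))
s=robot.read_state(); print(s["tool_pos"],s["ft_force"])
robot.close(); robot.sleep(.1); s=robot.read_state(); print(s["grip_width"],s["ft_force"],s["tool_pos"])
c=robot.camera("wrist"); cv2.imwrite("pics/box_grip.png",c["img"][:,:,::-1]);np.savez("/tmp/box_grip.npz",**c)
robot.servo_line(s["tool_pos"]+[0,0,.03],v=.04); robot.sleep(.2)
c=robot.camera("wrist"); cv2.imwrite("pics/box_lift.png",c["img"][:,:,::-1]);np.savez("/tmp/box_lift.npz",**c)
s=robot.read_state(); print(s["grip_width"],s["ft_force"],s["moment"],s["tool_pos"],s["t"])
```

```text
False
[ 0.57576858 -0.01083716  0.09400756] [ 0.12130908 -0.48311984  0.13872258]
0.17200373914651626 [-0.24586284 -0.31069441  2.3475351 ] [ 0.57581552 -0.01081787  0.09395777]
0.1715098809988574 [-0.44060859 -1.11580579 -5.76726222] [ 0.04241139  0.0232207  -0.02147315] [ 0.57572402 -0.01078313  0.1237492 ] 27.7833
```

View pics/box_grip.png

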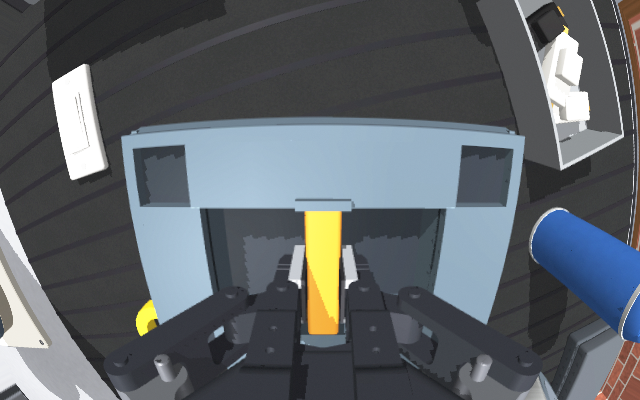

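View pics/box_lift.png

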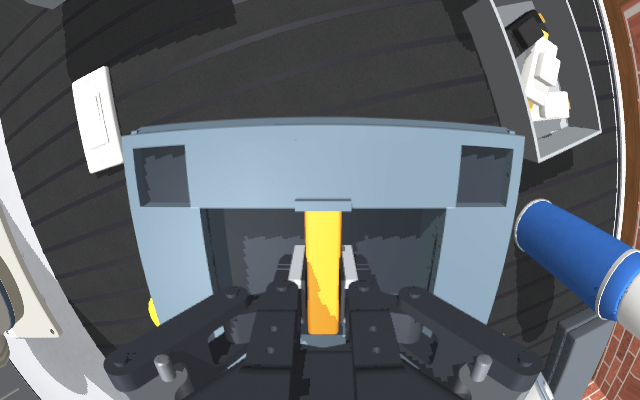

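The box is held squarely, with plate corners at (122,134) and (525,134) as with the lid. Lift it and carry it over the bin.

Run:
```python
from h import *
from station import robot
robot.servo_line(np.array([.5757,-.0108,.305]),v=.15)
robot.move_ptp(np.array([.4509,.3335,.305]),quat(-6.97)); robot.sleep(.2)
robot.servo_line(np.array([.4509,.3335,.225]),v=.08); robot.sleep(.4)
s=robot.read_state(); print(s["t"],s["tool_pos"],np.degrees(np.arctan2(*R.from_quat(s["eef_rot"]).as_matrix()[[1,0],1])),s["ft_force"])
for n in("wrist","side"):
    c=robot.camera(n); np.savez(f"/tmp/pb_{n}.npz",**c); im=c["img"][:,:,::-1]
    if n=="side": im=cv2.resize(im[80:220,150:350],None,fx=4,fy=4)
    cv2.imwrite(f"pics/pb_{n}.png",im)
```

```text
32.2583 [0.45089932 0.33353556 0.22507483] -6.967183785146224 [-0.5900597   0.41115706 -6.44132484]
```

View pics/pb_wrist.png

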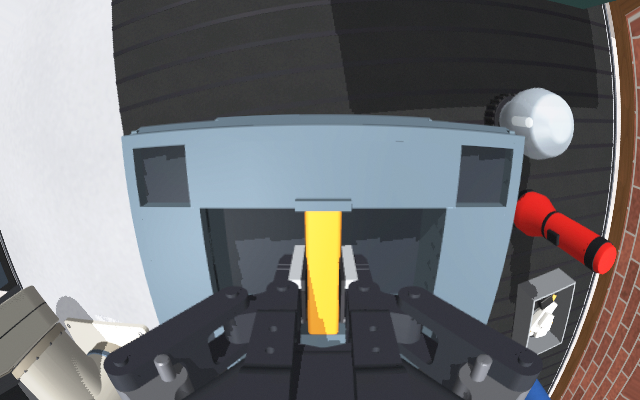

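View pics/pb_side.png

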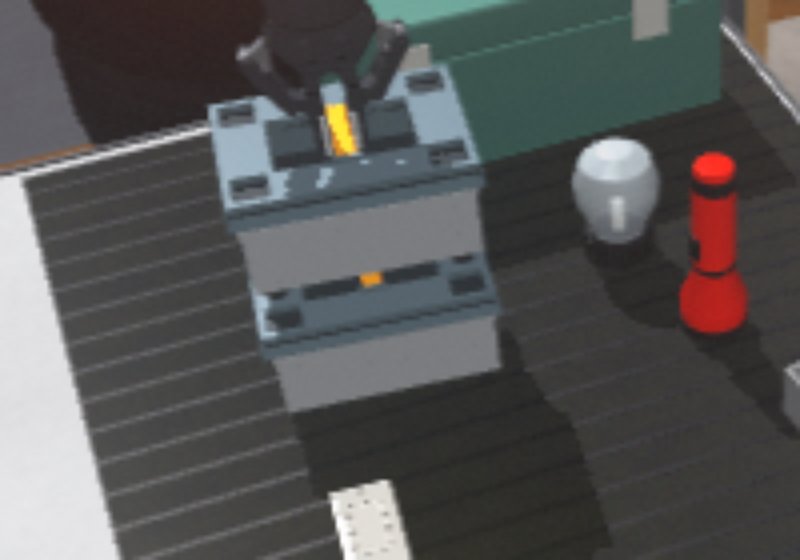

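Run:
```python
from h import *
from station import robot
r=robot.servo_line(np.array([.4509,.3335,.204]),v=.05,force_limit=6)
s=robot.read_state();print(r,s["tool_pos"],s["ft_force"])
if not r: r=robot.servo_line(np.array([.4509,.3335,.189]),v=.015,force_limit=5)
robot.sleep(.3)
s=robot.read_state(); print(r,s["t"],s["tool_pos"],s["ft_force"],s["moment"])
c=robot.camera("side"); cv2.imwrite("pics/bseat_s.png",cv2.resize(c["img"][80:220,150:350,::-1],None,fx=4,fy=4))
```

```text
False [0.45086625 0.33347019 0.20380902] [ 0.06122519 -0.04379794 -5.23651527]
True 34.0417 [0.45079426 0.33347183 0.19091429] [-0.18886054 -0.9344424   5.90983876] [-0.11439915  0.08344728  0.04591513]
```

View pics/bseat_s.png

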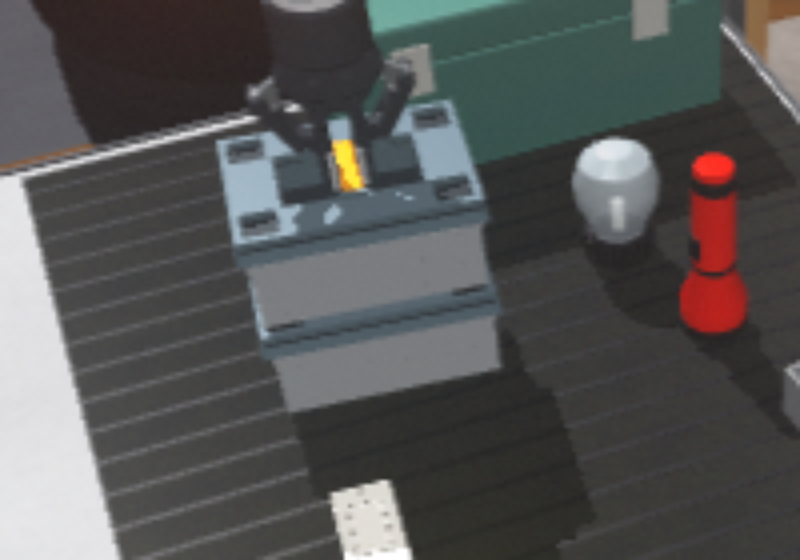

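Contact came at z = 0.1909, against 0.191 predicted for fully home. Release and verify, including the labels on the far end.

Run:
```python
from h import *
from station import robot
robot.ungrasp(); robot.sleep(.1); print(robot.read_state()["ft_force"])
robot.servo_line(np.array([.4508,.3335,.28]),v=.08)
robot.move_ptp(np.array([.46,.25,.32]),quat(-7)); robot.sleep(.3)
c=robot.camera("wrist"); np.savez("/tmp/fin.npz",**c); cv2.imwrite("pics/fin.png",c["img"][:,:,::-1])
P=cloud(c,"wrist"); z=.2045
m=(np.hypot(P[...,0]-.4508,P[...,1]-.3335)<.13)&(P[...,2]>z-.006)&(P[...,2]<z+.006)
X=P[m]; A=np.c_[X[:,:2]-[.4508,.3335],np.ones(len(X))]; print(len(X),np.linalg.lstsq(A,X[:,2],rcond=None)[0],rect(X[:,:2]))
for p in ((.68,.21,.3),(.66,.2,.3),(.64,.2,.3)):
    if robot.ik(np.array(p),quat(-7)) is not None: break
print(p); robot.move_ptp(np.array(p),quat(-7)); robot.sleep(.2)
c=robot.camera("wrist"); cv2.imwrite("pics/finlab.png",c["img"][:,:,::-1])
robot.move_ptp(np.array([.46,0,.35]),quat(-7)); robot.sleep(.2)
for n in("top","side"):
    c=robot.camera(n); cv2.imwrite(f"pics/fin_{n}.png",c["img"][:,:,::-1]); np.savez(f"/tmp/fin_{n}.npz",**c)
print(robot.read_state()["t"])
```

```text
[-0.07894354 -0.10386521 -0.47900506]
23991 [ 1.23566860e-04 -5.90756543e-04  2.04546051e-01] [  0.4502   0.3336 195.6851 141.0764  -6.9489]
(0.68, 0.21, 0.3)
39.5917
```

View pics/fin.png

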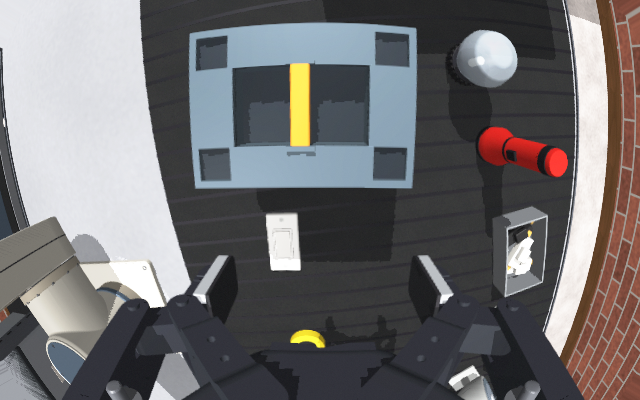

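View pics/finlab.png

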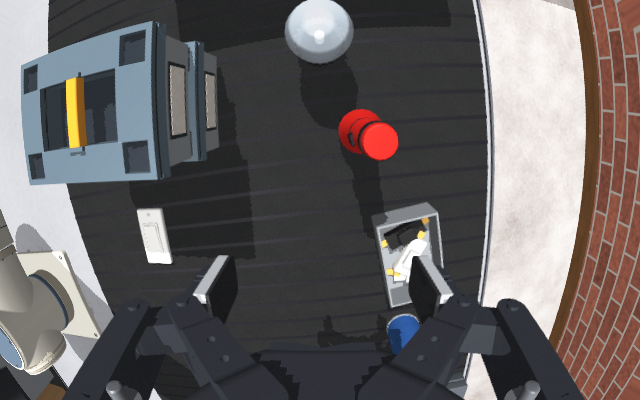

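View pics/fin_top.png

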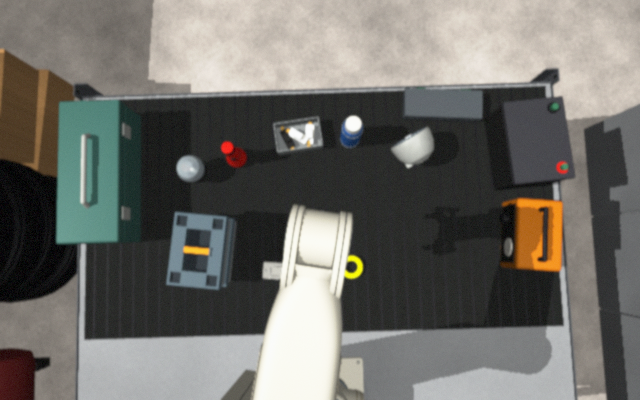

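View pics/fin_side.png

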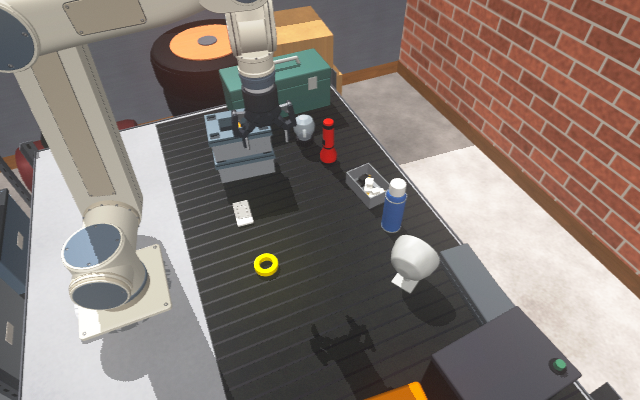

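Both label cards show on the far end, at (178,100) and (210,98). The box top is level at z = 0.2045, the value expected when fully home, and the other items are at the same pixels as at the start.

```bash
python3 -c "
from station import robot
print(robot.sign_off(), robot.read_state()['t'])"
```

```text
the job is handed in; nothing more can be done
the job is handed in; nothing more can be done
```

The lid is on the bin and the closed box is stacked on top with its feet in the lid's pockets. I handed the job in at about 40 s, with the gripper open and clear of everything.

- **Lid:** It touched down at the predicted height with about 5 N change in force. Its top is level at z = 0.1077 m (expected 0.1075 m) and its yaw matches the bin's to within 0.1°.
- **Box:** It was also set down gently, with contact at TCP z = 0.1909 m (predicted 0.191 m). Its top is level at 0.2045 m, which is the height for feet fully home, and its yaw is -6.95° against the bin's -7.0°.
- **Labels:** The last wrist picture shows both white cards at the same end, the one away from the robot.
- **Surroundings:** The bystanders look unmoved in the last pictures. I did not re-measure the bin itself after stacking, but the stack's position agrees with the bin's first measurement to about 1 mm.

No check failed or disagreed.

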